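# Third hand at the cyanotype printing frame

## Robot

A 6-joint arm with a two-finger parallel gripper is mounted at the origin on the work surface. World frame = base frame: x ahead of the robot, y to its left, z up, the work surface at z = 0. Lengths are in m, angles in rad, forces in N, time in s.
With the tool pointing down it reaches from about 0.375 to 0.9 m from the base axis. Payload 3.1 kg.
Tool frame: the origin (TCP) lies on the centre line of the jaws, within the pads' length; the fingertips stand 17 mm ahead of it and the grasp point (between the pads) lies 2 mm behind it; y points along the fingers, z is the direction in which the jaws open and shut, and the axes are right-handed (so a half turn about y gives the same grasp; the last joint's range is limited). The gripper opens to 85 mm and grips with 20 to 120 N. Pads are 22 mm wide; open, the fingers measure 114 mm over their backs; the gripper's body (76 mm by 85 mm) begins 54 mm behind the grasp point. The pads swing forward as they close: fully open they stand 13 mm farther back than shut.
Start: joints at [1.056, 0.527, 1.433, -0, 1.181, -0.178], TCP at [0.207, 0.59, 0.248] pointing down, gripper open.
Joint ranges: [-3.08, 3.08], [-0.75, 2.2], [0.22, 2.44], [-1.43, 4.57], [0, 2.65], [-2.85, 2.85]. Speed limits (rad/s): [2.79, 2.79, 3.14, 3.14, 3.14, 3.14].

## Interface

Orientations are given as a unit quaternion [x, y, z, w].
In Python, from station import manip gives the robot as it stands.
- The arm moves only by the shell command python3 -m handwheel 'ROWS' [FORCE]. ROWS is JSON, one flat list of numbers, 7 for each row, row after row: the shift along the tool's x, y, z in cm, then the turn, a rotation vector about the tool's x, y, z in rad, then the finger opening in cm, from 0 to 8.54. A call has 1 to 10 rows; each row is the pose to reach, as a shift and turn from the pose commanded when the call began, along the tool's axes at that moment; what a row does not reach only later rows make up. A row lasts 1/12 s, in which the tool goes at most 41.7 mm and 7.16 degrees, less where a joint would pass 70% of its speed; a pose out of reach is approached as far as the arm can. A call with a gripper value outside its range is refused whole. The fingers move at their own pace and stop on an object; FORCE is the grip in N (left out, the last holds). Time passes only in rows, so rows that repeat a pose let the fingers close. It gives the time, the measured TCP pose, the force and the opening at its end, in the units of the state.
- manip.sense(): the state, without advancing time (a new reading comes with each control period).
- manip.snapshot(name): name is "side" or "top"; returns a dict with "frame" (400x640x3 uint8, red, green, blue), "depth" (400x640 float32, m along the optical axis (not along the pixel's ray), 0 where there is no reading), "camera_matrix" (3x3 intrinsics, pixels), "k1" (the pictures are not rectified: a ray, as slopes to the right and down, at radius r is drawn at 1 + k1 r^2 times it, then the intrinsics apply), "rvec" (rotation vector, rad) and "tvec" (3), from world to camera coordinates, as OpenCV has them. Camera axes: x right, y down, z forward; pixel columns grow to the right and rows downward; lengths in m; the calibration is good to about 2 mm. A picture is of the moment at which its call begins.
- manip.sign_off(): hands the job in, once; it reports no verdict.
The state is a dict: "t": time; "q": joint angles; "qd": joint speeds; "tau": joint torques, N m; "tcp_pos": TCP position; "tool_rot": TCP orientation; "force": force on the tool from outside, world axes, zero at the start; "ft_torque": the same for the moment, N m; "finger_gap": opening from 0.0 (shut) to 1.0 (fully open).
Only numpy, scipy, OpenCV 4.12 (cv2) and the standard library are available. Lean on these libraries where they do the work, as an engineer would, in place of code of your own. Each camera call takes 0.05 s, during which the arm holds its last target.

## Task

Someone left the coating brush lying across the printing frame: put it in the red tray. Then fetch the frame's loose back, set it in the frame, cork side down on the glass and paper, and press it straight down against its springs with a steady push of about 12 newtons so that I can swing the turn-buttons over it; keep that up for at least two seconds and finish while still pressing, without letting go. Leave the frame where it lies and the bottles and jar undisturbed, and never bear down hard (40 newtons would crack the glass).

Things in the scene. Friction and masses are not known exactly. Their poses are not given: they have to be found in the camera images.
- frame: wooden contact printing frame lying loose on the bench, open back up, 0.7 kg: outside 186 (x) x 160 (y) x 24 mm high, rails 24 mm wide, opening 138 (x) x 112 (y) mm. Origin: centre of the underside; x along the longer side. Four small brass turn-buttons on the two short rails (x = +-81, y = +-40 mm) lie along the rails, clear of the opening, and rise to 29 mm.
- glass (a point): centre of the upper face of the frame's glass pane, 9 mm above the bench and 15 mm below the top of the rails; a thin yellow-green coated sheet lies on it. The pane itself is stiff
- back: loose back of the frame, about 0.2 kg, lying batten up on one side of the frame: 132 (x) x 106 (y) mm, a sprung cork-faced pad below and a 6 mm plywood panel above, top face 16.5 mm above the origin. 3 mm of play on every side in the opening; fits either way round (half a turn). Origin: centre of the cork underside with the springs relaxed; x along the batten.
- batten (a point): centre of the top of the pale wooden batten on the middle of the back, the place to grip: 112 (x) x 20 (y) x 22 mm high, from 16.5 to 38.5 mm above the back's origin
- pad (a joint): how far the springs under the back are pressed in (m): 0 relaxed, at most 0.0055. They start to yield at 2 N and give 1 mm per 3.5 N. Unpressed in the frame the plywood stands 1.5 mm proud of the rails; at 8 N it is flush, at 12 N about 1 mm below
- brush: flat coating brush lying across both long rails of the frame, about 0.07 kg, 225 mm long, 14 mm thick; x points along it to the dark bristles. Wooden handle 20 mm wide from x = -78 to 20 mm (26 mm wide behind that, end at x = -123), blue ferrule and bristles 50 mm wide, x = 37 to 102 mm. Origin: on the underside of the handle near the balance point, the place to grip.
- tray: red plastic darkroom tray, loose, 265 (x) x 210 (y) x 50 mm high (281 x 226 over its rim), open on top, walls and floor 4 to 5 mm thick. Origin: centre of the underside; x along the longer side. It stands on the other side of the frame from the back.
- bottle_a: white plastic bottle with a white cap, 62 mm across, 165 mm tall, standing beyond the frame; leave alone. Origin: centre of its underside
- bottle_b: white plastic bottle with a black cap, 62 mm across, 165 mm tall, standing beyond the frame; leave alone. Origin: centre of its underside
- jar: amber glass jar with a steel lid, 68 mm across, 85 mm tall, standing beyond the frame; leave alone. Origin: centre of its underside
Things that resemble listed ones, but are neither listed nor needed, are in the scene too. Of the things that look like the brush, the smaller one is meant.

How it is judged:
By the outcome, as a careful person would: the job done as asked, in the order asked, and still so for the second after the job is handed in, while the arm keeps its last pose, push and grip.
It also fails if it takes over 72 s, if anything falls off the work surface, if the arm or the gripper's body presses on something with over 40 N, if the wrist force passes 120 N, or if a joint passes its speed limit or range.

## Working session

There is one attempt and no reset: what is moved stays moved. The work goes in short steps, Python scripts to look and compute and a shell command to move; the robot and the scene stay as the last step left them, time stands still between calls to the robot, and variables do not carry over. Pictures are saved under pics/ and viewed, and the job is handed in when it is done.

```bash
ls; mkdir -p pics; cat > h.py <<'E'
import numpy as np, cv2
from station import manip
from scipy.spatial.transform import Rotation as R
def snap(n):
    s=manip.snapshot(n); np.savez('/tmp/%s.npz'%n,**{k:np.array(v) for k,v in s.items()}); return s
def load(n): return dict(np.load('/tmp/%s.npz'%n))
def ray(s,u,v):
    K=np.array(s['camera_matrix']);k1=float(s['k1'])
    p=cv2.undistortPoints(np.array([[[u,v]]],float),K,np.array([k1,0,0,0,0.]))[0,0]
    return np.array([p[0],p[1],1.])
def cam(s):
    Rm=cv2.Rodrigues(np.array(s['rvec'],float).reshape(3))[0];t=np.array(s['tvec'],float).reshape(3);return Rm,t
def atz(s,u,v,z):
    Rm,t=cam(s);d=Rm.T@ray(s,u,v);o=-Rm.T@t
    return o+d*(z-o[2])/d[2]
def atd(s,u,v):
    Rm,t=cam(s);d=np.array(s['depth'])[int(round(v)),int(round(u))]
    return Rm.T@(ray(s,u,v)*d-t)
def proj(s,P):
    Rm,t=cam(s)
    return cv2.projectPoints(np.array(P,float).reshape(-1,1,3),np.array(s['rvec'],float),t,np.array(s['camera_matrix']),np.array([float(s['k1']),0,0,0,0.]))[0][:,0]
E
python3 - <<'E'
from h import *
for n in('top','side'):
    s=snap(n);cv2.imwrite('pics/%s0.png'%n,s['frame'][...,::-1]);Rm,t=cam(s);print(n,-Rm.T@t,Rm[2],s['camera_matrix'],s['k1'])
st=manip.sense();print(st)
print(R.from_quat(st['tool_rot']).as_matrix())
E
```

```text
pics
top [0.43475998 0.00692279 1.11795021] [ 0.07151759 -0.00928681 -0.9973961 ] [[401.74943139   0.         315.45709238]
 [  0.         401.74943139 204.9288271 ]
 [  0.           0.           1.        ]] -0.10389001681457899
side [ 0.07664565 -0.7900025   0.82373247] [ 0.36845166  0.67605671 -0.63811495] [[416.28801178   0.         318.85620092]
 [  0.         416.28801178 202.90124475]
 [  0.           0.           1.        ]] -0.07539814582538396
{'t': 0.1, 'q': array([ 1.05551836e+00,  5.28427807e-01,  1.43376216e+00,  5.63504080e-06,
        1.18144326e+00, -1.78495979e-01]), 'qd': array([-0.00164691, -0.00208276, -0.00309884, -0.00199107,  0.00171716,
        0.00169942]), 'tau': array([ 1.70700118e-04, -4.43308818e+01, -1.78585804e+01, -1.72799223e-04,
        3.83216902e-03, -4.29217366e-06]), 'tcp_pos': array([0.20619186, 0.58935513, 0.24740173]), 'tool_rot': array([ 0.69778262, -0.11875618,  0.11826217, -0.69642691]), 'force': array([-0.40023128,  0.59668383, -0.08582509]), 'ft_torque': array([0.04689264, 0.0510368 , 0.0110432 ]), 'finger_gap': 0.9965614409024904}
[[ 9.43822055e-01 -1.01008378e-03  3.30452581e-01]
 [-3.30453921e-01 -1.77304830e-03  9.43820461e-01]
 [-3.67429355e-04 -9.99997918e-01 -2.00722824e-03]]
```

View pics/top0.png

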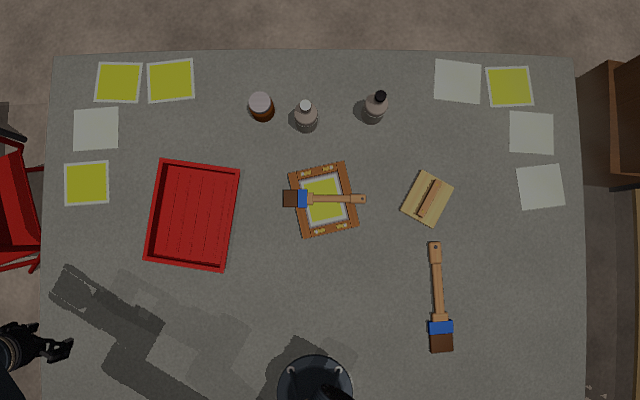

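View pics/side0.png

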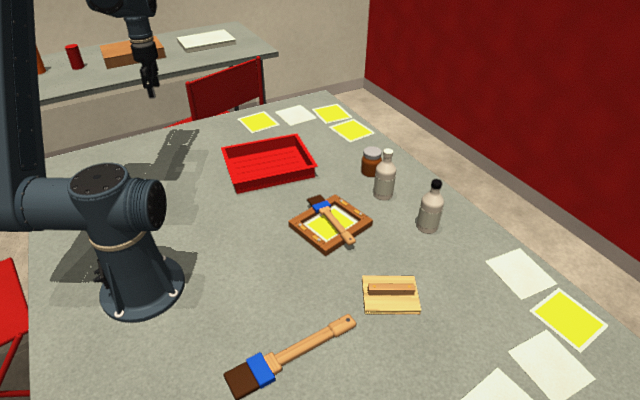

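The pictures show two brushes. The smaller one lies across the frame at top px (325,198), and a larger one lies on the bench at (437,300). By the description, the smaller one is meant. There is one tray, at (192,215), and one back, at (428,198). The yellow and white sheets and the red chair are not needed. I'll check the choice in close crops.

```bash
python3 - <<'E'
from h import *
s=load('top');f=s['frame'][...,::-1]
cv2.imwrite('pics/c1.png',cv2.resize(f[145:255,265:385],None,fx=6,fy=5.4,interpolation=cv2.INTER_CUBIC)[:594])
cv2.imwrite('pics/c2.png',cv2.resize(f[155:240,385:470],None,fx=7,fy=7,interpolation=cv2.INTER_CUBIC))
cv2.imwrite('pics/c3.png',cv2.resize(f[145:285,130:255],None,fx=4,fy=4,interpolation=cv2.INTER_CUBIC))
for u,v in [(325,198),(345,199),(320,210),(295,190),(192,215),(162,160),(430,195),(415,200)]: print(u,v,atd(s,u,v).round(4))
E
```

```text
325 198 [ 0.5307 -0.0288  0.0409]
345 199 [ 0.5283 -0.0831  0.0369]
320 210 [ 0.5001 -0.0159  0.0109]
295 190 [0.5531 0.0523 0.0343]
192 215 [0.4865 0.3413 0.0054]
162 160 [0.6341 0.4147 0.0503]
430 195 [ 0.539  -0.3151  0.0409]
415 200 [ 0.5274 -0.2796  0.0166]
```

View pics/c1.png

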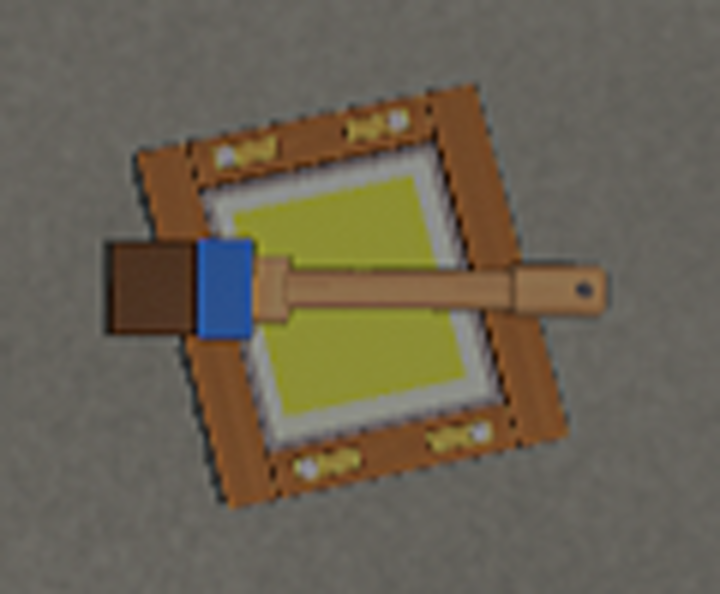

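View pics/c2.png

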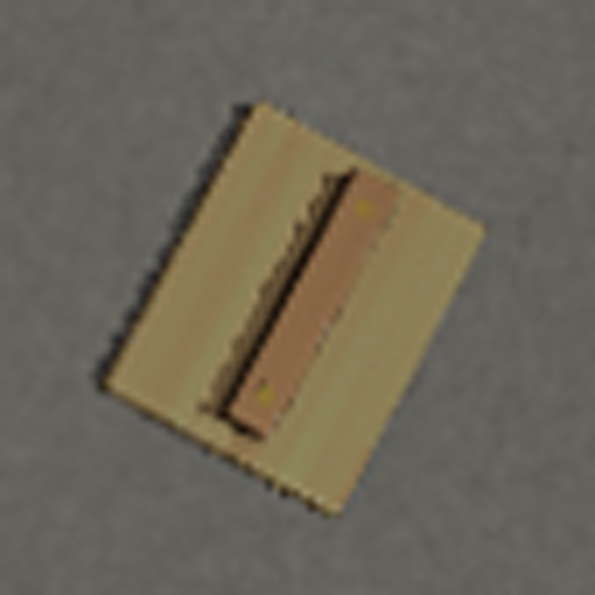

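View pics/c3.png

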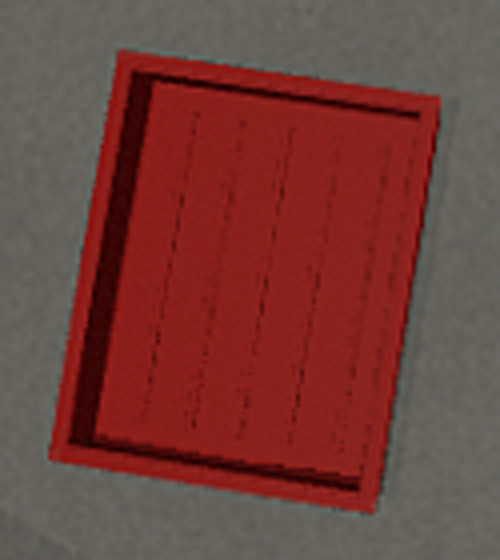

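```bash
python3 - <<'E'
from h import *
s=load('top')
def px(c,off,sc): return [(off[0]+(x+.5)/sc[0]-.5, off[1]+(y+.5)/sc[1]-.5) for x,y in c]
def do(n,c,off,sc,z):
    P=np.array([atz(s,u,v,z) for u,v in px(c,off,sc)]);e=np.roll(P,-1,0)-P
    print(n,'c',P.mean(0).round(4),'len',np.linalg.norm(e,axis=1).round(4),'ang',np.degrees(np.arctan2(e[:,1],e[:,0])).round(1))
do('frame',[(137,150),(478,85),(568,432),(232,507)],(265,145),(6,5.4),.024)
do('back',[(262,100),(487,232),(338,515),(105,383)],(385,155),(7,7),.0165)
do('batten',[(352,168),(400,188),(265,438),(228,412)],(385,155),(7,7),.0385)
do('tray',[(120,50),(440,97),(375,512),(50,460)],(130,145),(4,4),.05)
do('brush',[(106,287),(606,290)],(265,145),(6,5.4),.034)
do('brush neck/gripend',[(512,288),(292,290)],(265,145),(6,5.4),.038)
s=load('side');f=s['frame'][...,::-1]
cv2.imwrite('pics/d1.png',cv2.resize(f[185:260,280:380],None,fx=8,fy=8,interpolation=cv2.INTER_CUBIC))
cv2.imwrite('pics/d2.png',cv2.resize(f[265:325,350:430],None,fx=10,fy=10,interpolation=cv2.INTER_CUBIC))
E
```

```text
frame c [ 0.5302 -0.0255  0.024 ] len [0.1601 0.1816 0.1572 0.1862] ang [ -77.9 -167.3  103.8   13.6]
back c [ 0.5319 -0.3145  0.0165] len [0.1049 0.1295 0.1065 0.1308] ang [-120.2  150.6   60.5  -30.1]
batten c [ 0.5322 -0.3132  0.0385] len [0.0206 0.1127 0.0176 0.1085] ang [-112.3  150.2   54.9  -28.3]
tray c [0.4866 0.3317 0.05  ] len [0.2235 0.28   0.2242 0.2811] ang [-98.6 171.7  81.7  -8.4]
brush c [ 0.5313 -0.0263  0.034 ] len [0.2261 0.2261] ang [-90.4  89.6]
brush neck/gripend c [ 0.5306 -0.0467  0.038 ] len [0.0991 0.0991] ang [ 90.6 -89.4]
```

View pics/d1.png

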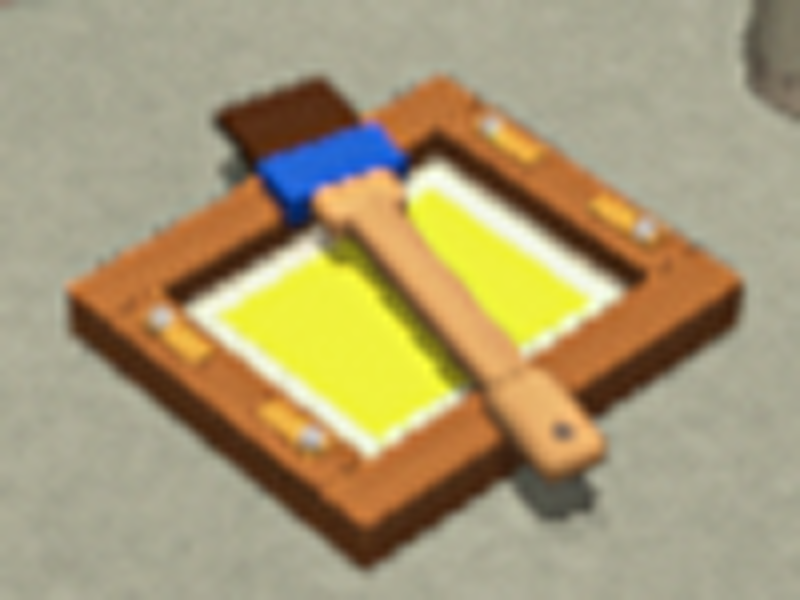

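View pics/d2.png

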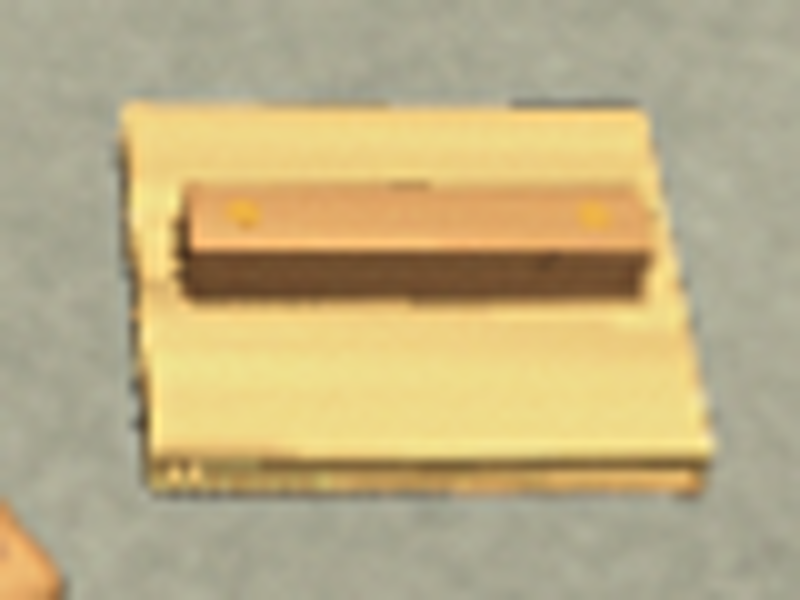

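The crops confirm it: the small brush lies across the frame, with its bristles to the left at top px (290,198) and its handle end at (366,198). The sizes I measured match those given. Next I'll write the helper that works out the moves.

```bash
cat >> h.py <<'E'
def Rdes(ang):
    a=np.radians(ang);z=np.array([np.cos(a),np.sin(a),0]);y=np.array([0,0,-1.]);return np.column_stack([np.cross(y,z),y,z])
def go(x,y,z,ang):
    st=manip.sense();M=R.from_quat(st['tool_rot']).as_matrix()
    d=M.T@(np.array([x,y,z])-st['tcp_pos'])*100;r=R.from_matrix(M.T@Rdes(ang)).as_rotvec()
    print('shift cm',d.round(2),'turn',r.round(4),'zang',np.degrees(np.arctan2(M[1,2],M[0,2])).round(2))
E
python3 - <<'E'
from h import *
go(.531,-.016,.14,0)
s=load('side')
def px(c,off,sc): return [(off[0]+(x+.5)/sc[0]-.5, off[1]+(y+.5)/sc[1]-.5) for x,y in c]
def do(n,c,off,sc,z):
    P=np.array([atz(s,u,v,z) for u,v in px(c,off,sc)]);e=np.roll(P,-1,0)-P
    print(n,'c',P.mean(0).round(4),'len',np.linalg.norm(e,axis=1).round(4),'ang',np.degrees(np.arctan2(e[:,1],e[:,0])).round(1))
do('frame',[(70,290),(440,77),(742,283),(366,525)],(280,185),(8,8),.024)
do('back',[(122,102),(648,110),(713,458),(152,460)],(350,265),(10,10),.0165)
do('batten',[(185,184),(652,186),(645,252),(190,250)],(350,265),(10,10),.0385)
E
```

```text
shift cm [ 50.66  10.81 -46.38] turn [2.000e-03 1.234e+00 9.000e-04] zang 70.7
frame c [ 0.5303 -0.0268  0.024 ] len [0.1833 0.1585 0.1817 0.156 ] ang [  13.6  -77.  -167.2  103.6]
back c [ 0.5336 -0.3155  0.0165] len [0.133  0.1059 0.1314 0.1087] ang [ -29.9 -120.1  151.3   60.8]
batten c [ 0.5335 -0.3154  0.0385] len [0.113  0.0207 0.1084 0.02  ] ang [ -29.1 -132.9  150.9   59.8]
```

```bash
python3 -m handwheel '[50.7,6,-46.4,0,1.234,0,5, 50.7,6,-46.4,0,1.234,0,5, 50.7,6,-46.4,0,1.234,0,5, 50.7,6,-46.4,0,1.234,0,5, 50.7,6,-46.4,0,1.234,0,5, 50.7,6,-46.4,0,1.234,0,5, 50.7,6,-46.4,0,1.234,0,5, 50.7,6,-46.4,0,1.234,0,5, 50.7,6,-46.4,0,1.234,0,5, 50.7,6,-46.4,0,1.234,0,5]' 30; python3 -c "
from h import *
go(.531,-.016,.12,0)"
```

```text
t: 0.93
tcp_pos: [0.4032, 0.2223, 0.2118]
tool_rot: [-0.499, 0.501, -0.501, 0.498]
force: [1.2, 0.6, -0.1]
finger_gap: 0.584
shift cm [23.76  9.18 12.91] turn [ 0.0003 -0.0057  0.    ] zang -0.33
```

```bash
python3 -m handwheel '[23.8,9.2,12.9,0,0,0,5, 23.8,9.2,12.9,0,0,0,5, 23.8,9.2,12.9,0,0,0,5, 23.8,9.2,12.9,0,0,0,5, 23.8,9.2,12.9,0,0,0,5, 23.8,9.2,12.9,0,0,0,5, 23.8,9.2,12.9,0,0,0,5, 23.8,9.2,12.9,0,0,0,5, 23.8,9.2,12.9,0,0,0,5, 23.8,9.2,12.9,0,0,0,5]'; python3 - <<'E'
from h import *
go(.531,-.016,.036,0)
s=snap('side');f=s['frame'][...,::-1]
cv2.imwrite('pics/e1.png',cv2.resize(f[130:280,250:430],None,fx=4,fy=4,interpolation=cv2.INTER_CUBIC))
E
```

```text
t: 1.77
tcp_pos: [0.5309, -0.0135, 0.1196]
tool_rot: [-0.5, 0.501, -0.499, 0.499]
force: [-0.6, -0.1, -0.4]
finger_gap: 0.589
shift cm [0.26 8.36 0.03] turn [ 0.0023 -0.0007 -0.0008] zang -0.04
```

View pics/e1.png

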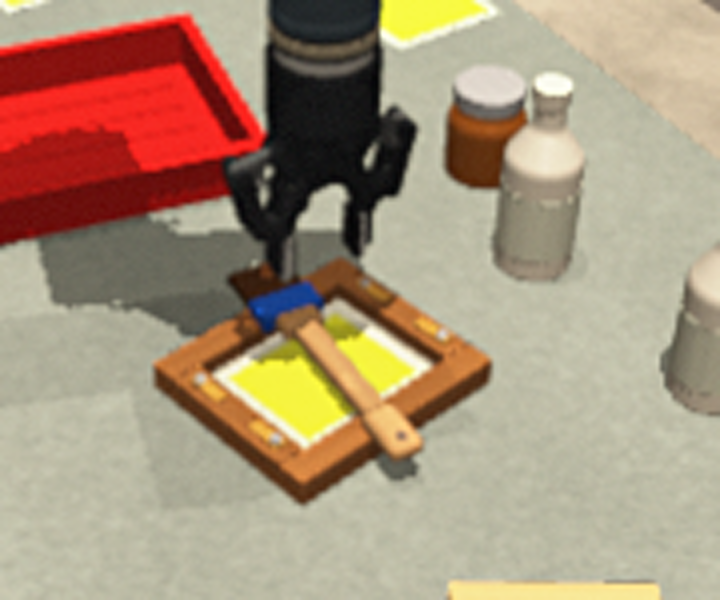

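The gripper straddles the brush, with its tips in the crop at about (290,265) and (360,245). I'll descend and close.

```bash
python3 -m handwheel '[0.2,2.5,0,0,0,0,5, 0.2,5,0,0,0,0,5, 0.2,7,0,0,0,0,5, 0.2,8.3,0,0,0,0,5, 0.2,8.3,0,0,0,0,5, 0.2,8.3,0,0,0,0,5]'; python3 -c "
from h import *
go(.531,-.016,.036,0)"
```

```text
t: 2.32
tcp_pos: [0.531, -0.0144, 0.0372]
tool_rot: [0.501, -0.5, 0.499, -0.5]
force: [0.0, 0.8, 0.4]
finger_gap: 0.587
shift cm [ 0.16  0.12 -0.  ] turn [ 0.0016  0.002  -0.0004] zang 0.12
```

```bash
python3 -m handwheel '[0.1,0.1,0,0,0,0,1, 0.1,0.1,0,0,0,0,1, 0.1,0.1,0,0,0,0,1, 0.1,0.1,0,0,0,0,1, 0.1,0.1,0,0,0,0,1, 0.1,0.1,0,0,0,0,1, 0.1,0.1,0,0,0,0,1, 0.1,0.1,0,0,0,0,1]' 30
```

```text
t: 2.98
tcp_pos: [0.5325, -0.0167, 0.0374]
tool_rot: [0.499, -0.499, 0.501, -0.5]
force: [-0.1, 2.3, 6.0]
finger_gap: 0.229
```

Gripped: the opening is about 19.6 mm, against a 20 mm handle. Lifting.

```bash
python3 -m handwheel '[0,-1,0,0,0,0,1, 0,-2.5,0,0,0,0,1, 0,-5,0,0,0,0,1, 0,-8,0,0,0,0,1, 0,-11,0,0,0,0,1, 0,-14,0,0,0,0,1, 0,-15,0,0,0,0,1]'; python3 - <<'E'
from h import *
go(.476,.333,.19,81.6)
s=snap('side');f=s['frame'][...,::-1]
cv2.imwrite('pics/e2.png',cv2.resize(f[80:280,220:430],None,fx=3,fy=3,interpolation=cv2.INTER_CUBIC))
E
```

```text
t: 3.57
tcp_pos: [0.5339, -0.0173, 0.1908]
tool_rot: [0.499, -0.498, 0.502, -0.501]
force: [0.6, 0.0, 0.5]
finger_gap: 0.224
shift cm [-35.03  -0.04  -5.79] turn [-0.005  -1.4241  0.0073] zang 0.0
```

View pics/e2.png

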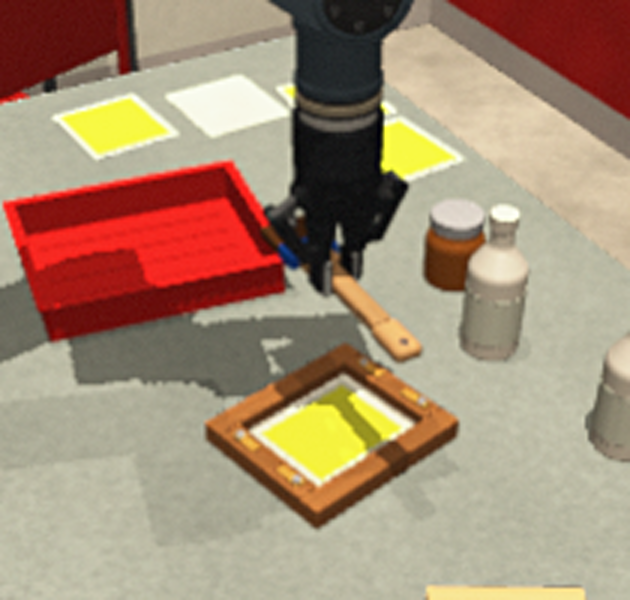

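The brush is held level and clear of the frame. Now I'll carry it over the tray.

```bash
python3 -m handwheel '[-3,0,-0.5,0,-0.12,0,1, -7,0,-1,0,-0.24,0,1, -11,0,-2,0,-0.36,0,1, -15,0,-2.5,0,-0.48,0,1, -19,0,-3.2,0,-0.6,0,1, -23,0,-4,0,-0.72,0,1, -27,0,-4.5,0,-0.84,0,1, -30.5,0,-5,0,-0.96,0,1, -33,0,-5.5,0,-1.08,0,1, -35,0,-5.8,0,-1.2,0,1]';  python3 -c "
from h import *
go(.476,.333,.08,81.6)"
```

```text
t: 4.45
tcp_pos: [0.4719, 0.3352, 0.1845]
tool_rot: [0.696, -0.128, 0.127, -0.695]
force: [-0.1, -0.7, -0.5]
finger_gap: 0.228
shift cm [ 0.48 10.45 -0.04] turn [ 0.0015 -0.2161 -0.0024] zang 69.22
```

```bash
python3 -m handwheel '[0.5,2,0,0,-0.11,0,1, 0.5,4.5,0,0,-0.216,0,1, 0.5,8,0,0,-0.216,0,1, 0.5,10.5,0,0,-0.216,0,1, 0.5,10.5,0,0,-0.216,0,1, 0.5,10.5,0,0,-0.216,0,1]';  python3 - <<'E'
from h import *
go(.476,.333,.024,81.6)
s=snap('top');f=s['frame'][...,::-1]
cv2.imwrite('pics/e3.png',cv2.resize(f[140:290,120:320],None,fx=4,fy=4,interpolation=cv2.INTER_CUBIC))
E
```

```text
t: 4.95
tcp_pos: [0.4768, 0.3305, 0.0789]
tool_rot: [0.706, -0.057, 0.053, -0.704]
force: [0.2, -0.3, 0.8]
finger_gap: 0.23
shift cm [-0.09  5.49  0.25] turn [ 0.0031 -0.0083 -0.0049] zang 81.13
```

View pics/e3.png

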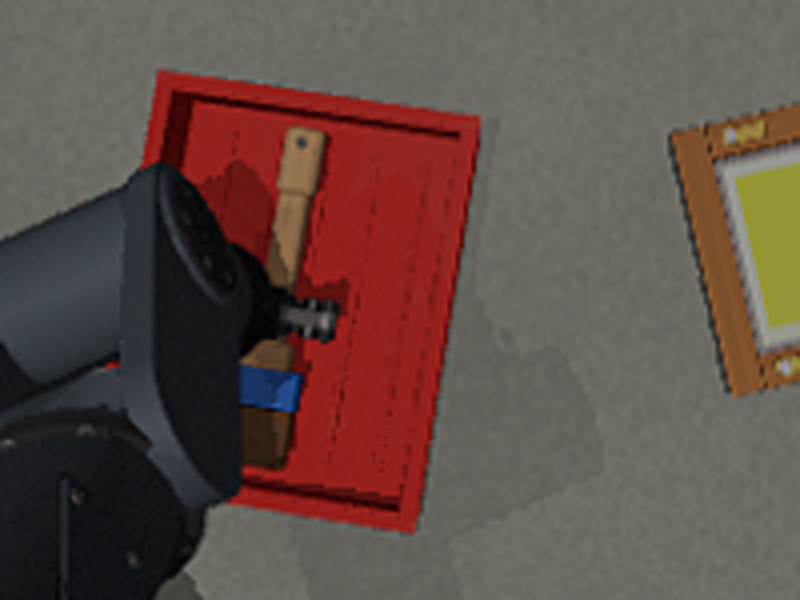

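The brush lies inside the tray outline, with its handle end at crop (302,150) and its bristles at (265,440). Lower slowly and release.

```bash
python3 -m handwheel '[0,2,0.1,0,0,0,1, 0,3.5,0.2,0,0,0,1, 0,4.5,0.2,0,0,0,1, 0,5.1,0.2,0,0,0,1, 0,5.4,0.2,0,0,0,1, 0,5.55,0.2,0,0,0,1, 0,5.6,0.2,0,0,0,1, 0,5.6,0.2,0,0,0,1]'
```

```text
t: 5.67
tcp_pos: [0.4793, 0.3335, 0.0257]
tool_rot: [-0.705, 0.054, -0.055, 0.705]
force: [0.8, 0.3, 0.8]
finger_gap: 0.224
```

```bash
python3 -m handwheel '[0,0.15,0,0,0,0,1, 0,0.25,0,0,0,0,1, 0,0.3,0,0,0,0,1,0,0.3,0,0,0,0,1]'
```

```text
t: 6.0
tcp_pos: [0.4788, 0.3333, 0.022]
tool_rot: [0.705, -0.055, 0.055, -0.705]
force: [0.7, -0.0, -0.8]
finger_gap: 0.229
```

Now I'll open partway and rise. The opening was 20 mm, so I'll open to 40 mm.

```bash
python3 -m handwheel '[0,0,0,0,0,0,4.5, 0,0,0,0,0,0,4.5, 0,0,0,0,0,0,4.5, 0,-1,0,0,0,0,4.5, 0,-3,0,0,0,0,4.5, 0,-6,0,0,0,0,4.5, 0,-10,0,0,0,0,4.5, 0,-14,0,0,0,0,4.5, 0,-17,0,0,0,0,4.5, 0,-17,0,0,0,0,4.5]'; python3 - <<'E'
from h import *
go(.5325,-.315,.19,60.3)
go(.5325,-.315,.19,-119.7)
s=snap('side');f=s['frame'][...,::-1]
cv2.imwrite('pics/e4.png',cv2.resize(f[80:280,180:430],None,fx=3,fy=3,interpolation=cv2.INTER_CUBIC))
E
```

```text
t: 6.83
tcp_pos: [0.4827, 0.3353, 0.1999]
tool_rot: [-0.702, 0.05, -0.059, 0.707]
force: [0.8, -0.4, 1.2]
finger_gap: 0.523
shift cm [ 14.92   0.67 -63.49] turn [-0.0103  0.3639  0.0109] zang 81.15
shift cm [ 14.92   0.67 -63.49] turn [ 0.0154 -2.7776  0.0145] zang 81.15
```

View pics/e4.png

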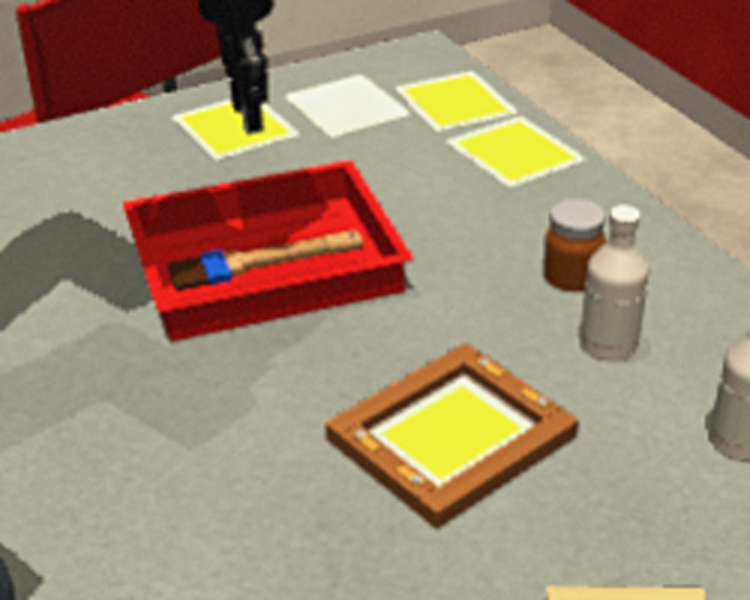

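The brush lies flat in the tray (crop px 265,255) and the frame is clear. Next the back.

```bash
python3 -m handwheel '[4,0,-4,0,0.08,0,4.5, 7,0,-8,0,0.15,0,4.5, 9,0,-12,0,0.2,0,4.5, 11,0,-16,0,0.25,0,4.5, 13,0,-20,0,0.3,0,4.5, 14,0,-24,0,0.35,0,4.5, 15,0,-28,0,0.364,0,4.5, 15,0,-32,0,0.364,0,4.5, 15,0,-36,0,0.364,0,4.5, 15,0,-40,0,0.364,0,4.5]'; python3 - <<'E'
from h import *
go(.5325,-.315,.1,60.3)
E
```

```text
t: 7.72
tcp_pos: [0.5677, -0.0625, 0.191]
tool_rot: [-0.683, 0.182, -0.181, 0.683]
force: [0.0, 0.5, 0.7]
finger_gap: 0.528
shift cm [  9.49   9.1  -23.67] turn [ 0.0004 -0.0005 -0.0021] zang 60.27
```

```bash
python3 -m handwheel '[1.5,0,-4,0,0,0,4.5, 3,0,-8,0,0,0,4.5, 5,1,-12,0,0,0,4.5, 6.5,2,-16,0,0,0,4.5, 8,3,-20,0,0,0,4.5, 9,4,-22.5,0,0,0,4.5, 9.5,5,-23.6,0,0,0,4.5, 9.5,5,-23.6,0,0,0,4.5, 9.5,5,-23.6,0,0,0,4.5]'; python3 - <<'E'
from h import *
go(.5325,-.315,.036,60.3)
s=snap('side');f=s['frame'][...,::-1]
cv2.imwrite('pics/e5.png',cv2.resize(f[200:340,320:470],None,fx=4.2,fy=4.2,interpolation=cv2.INTER_CUBIC))
s=snap('top');f=s['frame'][...,::-1]
cv2.imwrite('pics/e6.png',cv2.resize(f[145:255,265:385],None,fx=6,fy=5.4,interpolation=cv2.INTER_CUBIC)[:594])
E
```

```text
t: 8.47
tcp_pos: [0.5329, -0.312, 0.1404]
tool_rot: [-0.682, 0.183, -0.181, 0.684]
force: [0.9, 0.7, 0.1]
finger_gap: 0.529
shift cm [ 0.16 10.44 -0.29] turn [-0.0014 -0.0023 -0.0043] zang 60.17
```

View pics/e5.png

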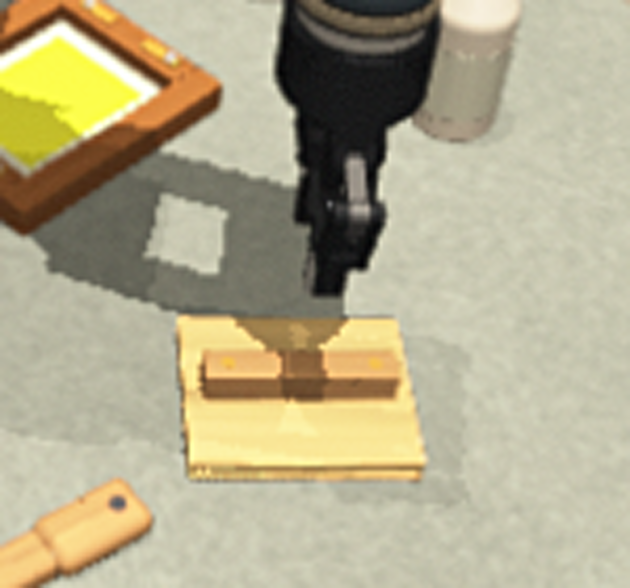

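View pics/e6.png

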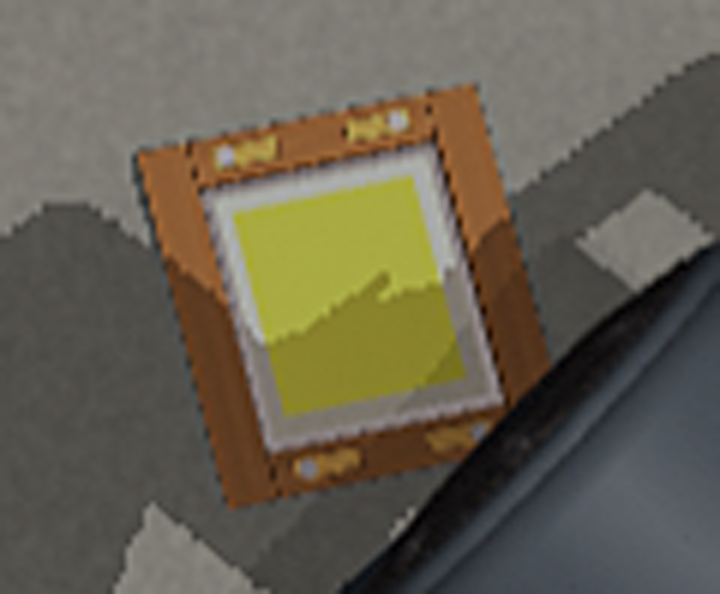

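The frame has not moved: its corners are at the same pixels as in the first crop. The jaws stand over the batten, aligned across it. Descending.

```bash
python3 -m handwheel '[0.1,3,-0.2,0,0,0,4.5, 0.15,6,-0.25,0,0,0,4.5, 0.15,8.5,-0.25,0,0,0,4.5, 0.15,9.7,-0.25,0,0,0,4.5, 0.15,10.2,-0.25,0,0,0,4.5, 0.15,10.3,-0.25,0,0,0,4.5,0.15,10.3,-0.25,0,0,0,4.5]'; python3 - <<'E'
from h import *
go(.5325,-.315,.037,60.3)
s=snap('side');f=s['frame'][...,::-1]
cv2.imwrite('pics/e7.png',cv2.resize(f[235:335,330:450],None,fx=5,fy=5,interpolation=cv2.INTER_CUBIC))
E
```

```text
t: 9.15
tcp_pos: [0.5351, -0.3153, 0.0401]
tool_rot: [0.684, -0.18, 0.182, -0.683]
force: [-0.3, -0.1, 0.9]
finger_gap: 0.524
shift cm [-0.25  0.31 -0.1 ] turn [0.0003 0.0007 0.0016] zang 60.34
```

View pics/e7.png

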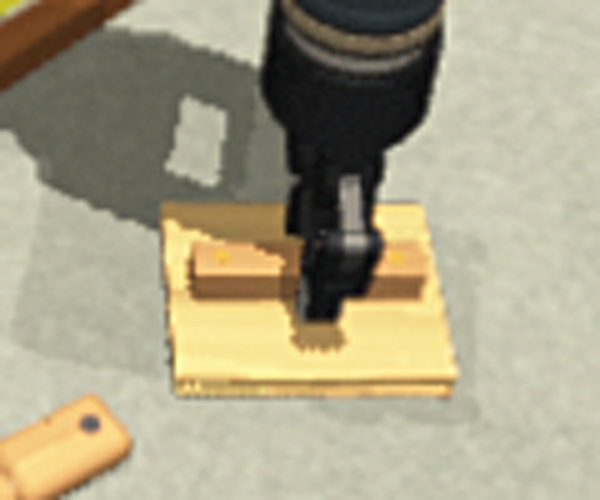

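```bash
python3 -m handwheel '[-0.15,0.2,-0.05,0,0,0,4.5, -0.15,0.2,-0.05,0,0,0,3, -0.15,0.2,-0.05,0,0,0,1, -0.15,0.2,-0.05,0,0,0,1, -0.15,0.2,-0.05,0,0,0,1, -0.15,0.2,-0.05,0,0,0,1, -0.15,0.2,-0.05,0,0,0,1, -0.15,0.2,-0.05,0,0,0,1]' 70; for i in 1 2; do  python3 -m handwheel '[0,0,0,0,0,0,1]'; done
```

```text
t: 9.87
tcp_pos: [0.5329, -0.3155, 0.0374]
tool_rot: [0.684, -0.181, 0.182, -0.683]
force: [-0.4, -0.2, 2.8]
finger_gap: 0.217
t: 9.95
tcp_pos: [0.5329, -0.3156, 0.0373]
tool_rot: [0.684, -0.181, 0.182, -0.683]
force: [-0.5, 0.5, 2.7]
finger_gap: 0.218
t: 10.03
tcp_pos: [0.5329, -0.3155, 0.0373]
tool_rot: [0.684, -0.181, 0.182, -0.683]
force: [-0.2, 0.3, 2.9]
finger_gap: 0.212
```

Gripped, and the readings are steady. Lifting, and turning toward the frame's orientation.

```bash
python3 -m handwheel '[0,-0.5,0,0,0,0,1, 0,-1.5,0,0,0,0,1, 0,-3,0,0,0,0,1, 0,-5,0,0,0,0,1, 0,-7,0,0,0,0,1, 0,-8.5,0,0,0,0,1, 0,-9,0,0,0,0,1, 0,-9,0,0,0,0,1,0,-9,0,0,0,0,1]'; python3 - <<'E'
from h import *
go(.53,-.026,.126,103)
for n in('top','side'):
  s=snap(n);f=s['frame'][...,::-1]
  c=f[150:250,370:490] if n=='top' else f[220:320,330:450]
  cv2.imwrite('pics/f_%s.png'%n,cv2.resize(c,None,fx=5,fy=5,interpolation=cv2.INTER_CUBIC))
print(manip.sense())
E
```

```text
t: 10.78
tcp_pos: [0.5322, -0.3148, 0.1268]
tool_rot: [-0.683, 0.182, -0.181, 0.684]
force: [-0.4, 0.2, -2.3]
finger_gap: 0.217
shift cm [-14.51   0.1   24.97] turn [-6.000e-04 -7.457e-01 -9.000e-04] zang 60.28
{'t': 10.8833, 'q': array([-7.14699382e-01,  6.73177379e-01,  1.54981210e+00,  1.41602578e-05,
        9.21520359e-01, -1.76666031e+00]), 'qd': array([-3.23017648e-04,  5.80601546e-03, -1.76746813e-03, -4.93114670e-04,
        8.11398867e-05,  3.70675457e-04]), 'tau': array([ 1.43644141e-02, -4.81906950e+01, -1.43035939e+01, -3.80251845e-05,
       -6.87461215e-03, -1.89440971e-05]), 'tcp_pos': array([ 0.53184678, -0.31453352,  0.12580949]), 'tool_rot': array([-0.68298805,  0.18231277, -0.18046363,  0.68390223]), 'force': array([-0.45233542,  0.34556721, -2.65104257]), 'ft_torque': array([-0.02144823, -0.06038162, -0.02354736]), 'finger_gap': 0.21311468657734525}
```

View pics/f_side.png

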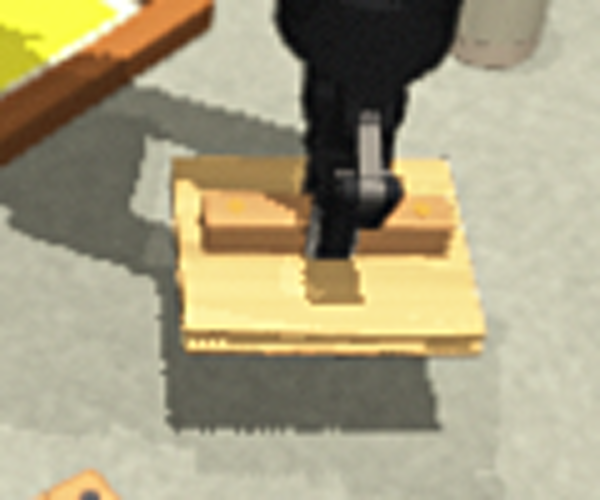

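View pics/f_top.png

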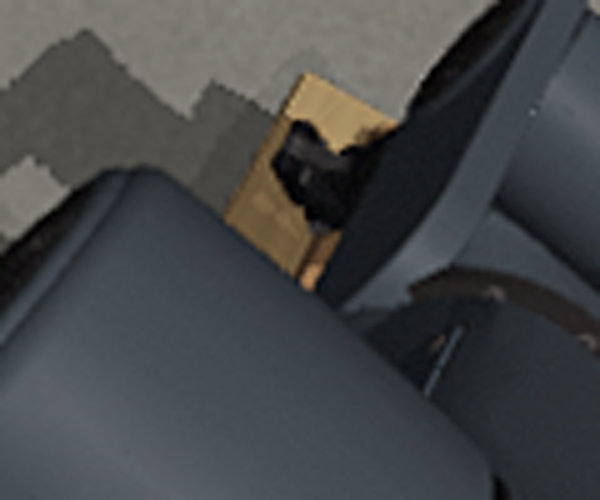

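```bash
python3 - <<'E'
from h import *
s=load('side')
for z in (.104,.105,.106):
    P=np.array([atz(s,330+(x+.5)/5-.5,220+(y+.5)/5-.5,z) for x,y in [(172,157),(447,157),(485,336),(183,335)]]);e=np.roll(P,-1,0)-P
    print(P.mean(0).round(4),np.linalg.norm(e,axis=1).round(4),np.degrees(np.arctan2(e[:,1],e[:,0])).round(1))
    P=np.array([atz(s,330+(x+.5)/5-.5,220+(y+.5)/5-.5,z+.022) for x,y in [(203,190),(457,197),(449,230),(203,225)]]);e=np.roll(P,-1,0)-P
    print('bat',P.mean(0).round(4),np.linalg.norm(e,axis=1).round(4),np.degrees(np.arctan2(e[:,1],e[:,0])).round(1))
f=s['frame'][...,::-1]
cv2.imwrite('pics/g1.png',cv2.resize(f[240:300,355:435],None,fx=10,fy=10,interpolation=cv2.INTER_CUBIC))
E
```

```text
[ 0.5318 -0.3146  0.104 ] [0.1319 0.1085 0.133  0.1075] [ -28.6 -120.   150.9   59.4]
bat [ 0.5319 -0.3149  0.126 ] [0.1155 0.0212 0.1101 0.0213] [ -30.8 -138.7  149.7   56.2]
[ 0.5312 -0.3153  0.105 ] [0.1317 0.1083 0.1328 0.1074] [ -28.6 -120.   150.9   59.4]
bat [ 0.5313 -0.3156  0.127 ] [0.1154 0.0212 0.11   0.0213] [ -30.8 -138.7  149.7   56.2]
[ 0.5306 -0.3159  0.106 ] [0.1315 0.1082 0.1326 0.1072] [ -28.6 -120.   150.9   59.4]
bat [ 0.5306 -0.3163  0.128 ] [0.1152 0.0212 0.1098 0.0212] [ -30.8 -138.7  149.7   56.2]
```

View pics/g1.png

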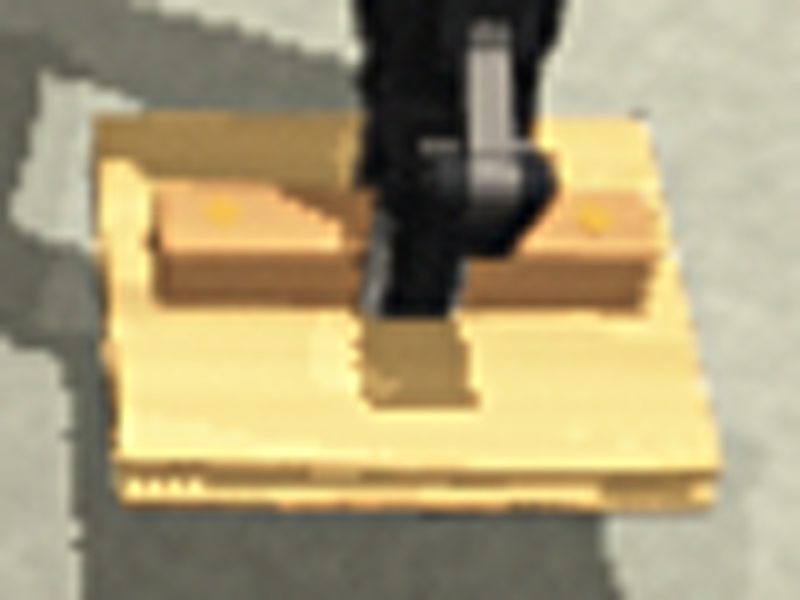

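The back sits centred in the grip: camera (0.531,-0.315) against TCP (0.532,-0.3145). It is level and square to the jaws. Now I'll carry it over the frame.

```bash
python3 -m handwheel '[-0.8,0,1.5,0,-0.05,0,1, -2.3,0,4,0,-0.12,0,1, -4,0,7,0,-0.21,0,1, -6,0,10.3,0,-0.31,0,1, -8,0,13.8,0,-0.42,0,1, -10,0,17.3,0,-0.53,0,1, -11.8,0,20.3,0,-0.62,0,1, -13.3,0,22.8,0,-0.7,0,1, -14.2,0,24.4,0,-0.74,0,1, -14.5,0,25,0,-0.747,0,1]'; python3 -m handwheel '[0,0,0,0,0,0,1,0,0,0,0,0,0,1,0,0,0,0,0,0,1]';  python3 - <<'E'
from h import *
go(.5303,-.026,.08,103.1)
for n in('side','top'):
  s=snap(n);f=s['frame'][...,::-1]
  c=f[165:260,270:390] if n=='side' else f[130:255,265:395]
  cv2.imwrite('pics/k_%s.png'%n,cv2.resize(c,None,fx=6,fy=4.7 if n=='top' else 6,interpolation=cv2.INTER_CUBIC))
E
```

```text
t: 11.72
tcp_pos: [0.529, -0.023, 0.1259]
tool_rot: [-0.702, -0.081, 0.083, 0.703]
force: [-0.1, -0.4, -2.1]
finger_gap: 0.212
t: 11.97
tcp_pos: [0.5311, -0.0275, 0.1268]
tool_rot: [0.703, 0.08, -0.08, -0.702]
force: [0.6, 0.3, -2.4]
finger_gap: 0.213
shift cm [-0.04  4.68  0.17] turn [ 0.0005 -0.002   0.    ] zang 102.98
```

View pics/k_side.png

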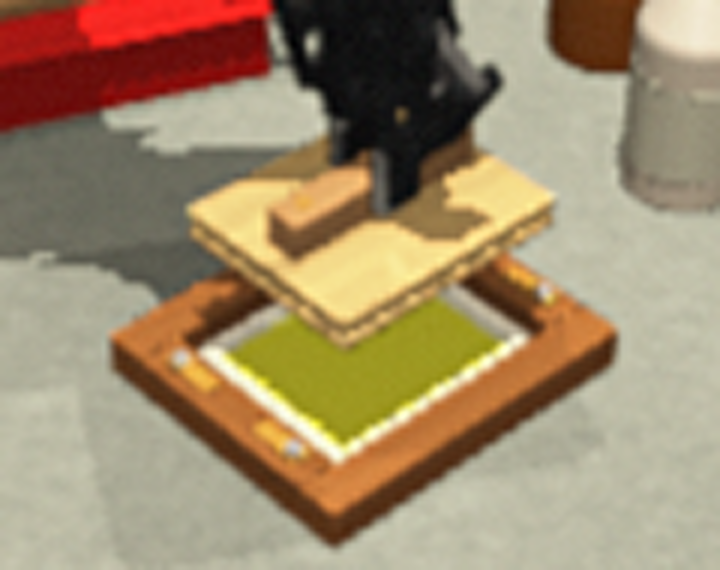

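View pics/k_top.png

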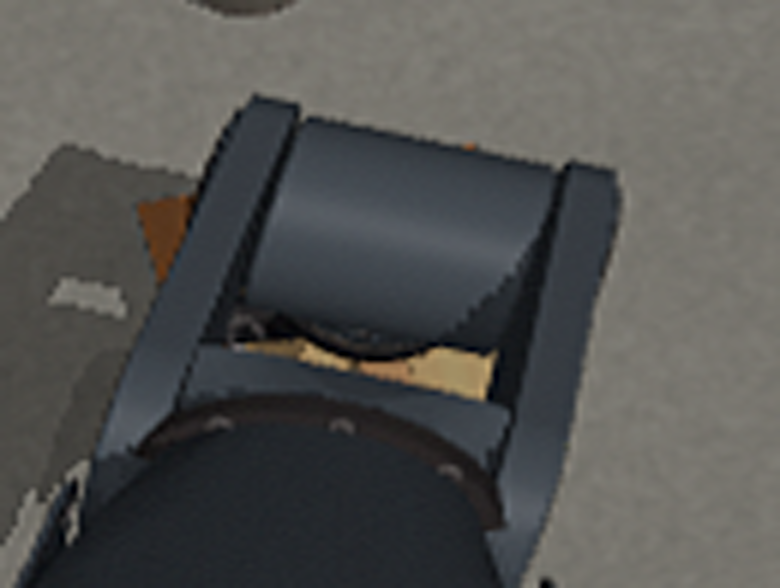

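The back hovers square over the opening. I'll lower it to just above the rails and check again.

```bash
python3 -m handwheel '[0,1,0.1,0,0,0,1, 0,2.5,0.15,0,0,0,1, 0,4,0.15,0,0,0,1, 0,5.1,0.15,0,0,0,1, 0,5.7,0.15,0,0,0,1, 0,5.8,0.15,0,0,0,1, 0,5.8,0.15,0,0,0,1, 0,5.8,0.15,0,0,0,1]';  python3 - <<'E'
from h import *
s=snap('side');f=s['frame'][...,::-1]
c=f[180:260,275:385]
cv2.imwrite('pics/m.png',cv2.resize(c,None,fx=7,fy=7,interpolation=cv2.INTER_CUBIC))
st=manip.sense();print(st['tcp_pos'],st['force']);go(.5303,-.026,.066,103.1)
E
```

```text
t: 12.73
tcp_pos: [0.5308, -0.025, 0.0693]
tool_rot: [0.703, 0.081, -0.08, -0.702]
force: [-0.8, 0.0, -2.5]
finger_gap: 0.215
[ 0.5309277  -0.02499282  0.069602  ] [ 0.30841754  0.19348401 -1.57189586]
shift cm [-0.08  0.36 -0.08] turn [ 0.0006 -0.0005  0.0012] zang 103.07
```

View pics/m.png

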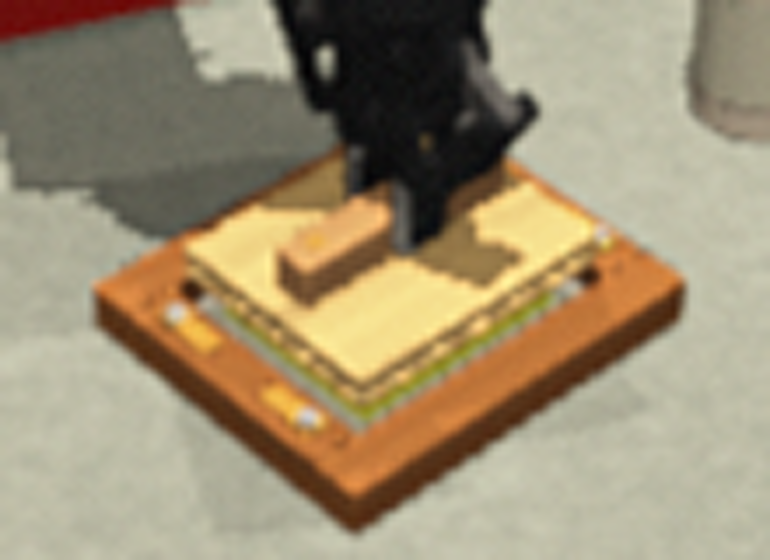

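```bash
python3 - <<'E'
from h import *
s=load('side')
q=lambda x,y,z:atz(s,275+(x+.5)/7-.5,180+(y+.5)/7-.5,z)
def rep(n,L,F,Rr,z,a,b):
    L,F,Rr=[q(*p,z)[:2] for p in(L,F,Rr)]
    c=(L+Rr)/2;print(n,'c',c.round(4),'LF',np.linalg.norm(F-L).round(4),'FR',np.linalg.norm(Rr-F).round(4),'angLF',np.degrees(np.arctan2(*(F-L)[::-1])).round(1),'angFR',np.degrees(np.arctan2(*(Rr-F)[::-1])).round(1))
rep('back',(183,253),(363,386),(609,230),.0488,0,0)
rep('frame',(95,291),(353,498),(686,284),.024,0,0)
# predicted px of back corners if exactly centred on frame model
a=np.radians(13.1);X=np.array([np.cos(a),np.sin(a)]);Y=np.array([-X[1],X[0]])
for c0 in [(.5303,-.026)]:
  for nm,hx,hy,z in (('frame',.093,.08,.024),('back',.066,.053,.0488),('backTCP',.066,.053,.0488)):
    c=np.array(c0) if nm!='backTCP' else np.array([.5309,-.025])
    P=[np.r_[c+i*hx*X+j*hy*Y,z] for i,j in((-1,1),(-1,-1),(1,-1),(1,1))]
    print(nm,((proj(s,P)-[275,180]+.5)*7-.5).round(0).tolist())
E
```

```text
back c [ 0.5315 -0.0292] LF 0.1046 FR 0.1361 angLF -75.5 angFR 13.5
frame c [ 0.5296 -0.0285] LF 0.1561 FR 0.1836 angLF -76.7 angFR 12.8
frame [[90.0, 286.0], [353.0, 499.0], [688.0, 281.0], [421.0, 99.0]]
back [[181.0, 244.0], [358.0, 381.0], [599.0, 231.0], [420.0, 109.0]]
backTCP [[182.0, 242.0], [358.0, 379.0], [599.0, 229.0], [420.0, 107.0]]
```

```bash
python3 - <<'E'
from h import *
st=manip.sense();M=R.from_quat(st['tool_rot']).as_matrix();print('dir',(M.T@np.array([-.001,0,0])*100).round(3))
go(.5299,-.025,.0635,103.1)
E
```

```text
dir [-0.097 -0.     0.023]
shift cm [-0.1   0.61  0.02] turn [ 0.0006 -0.0005  0.0012] zang 103.07
```

```bash
python3 -m handwheel '[-0.1,0.2,0.02,0,0,0,1, -0.1,0.4,0.02,0,0,0,1, -0.1,0.6,0.02,0,0,0,1, -0.1,0.6,0.02,0,0,0,1, -0.1,0.6,0.02,0,0,0,1, -0.1,0.6,0.02,0,0,0,1]';  python3 - <<'E'
from h import *
s=snap('side');f=s['frame'][...,::-1]
c=f[190:260,285:378]
cv2.imwrite('pics/m2.png',cv2.resize(c,None,fx=8,fy=8,interpolation=cv2.INTER_CUBIC))
st=manip.sense();print(st['tcp_pos'],st['force'])
E
```

```text
t: 13.28
tcp_pos: [0.5294, -0.0248, 0.0631]
tool_rot: [0.703, 0.081, -0.081, -0.702]
force: [0.5, 0.2, -3.0]
finger_gap: 0.21
[ 0.52941071 -0.02483376  0.06311447] [ 1.02777917  0.64943567 -1.67204199]
```

View pics/m2.png

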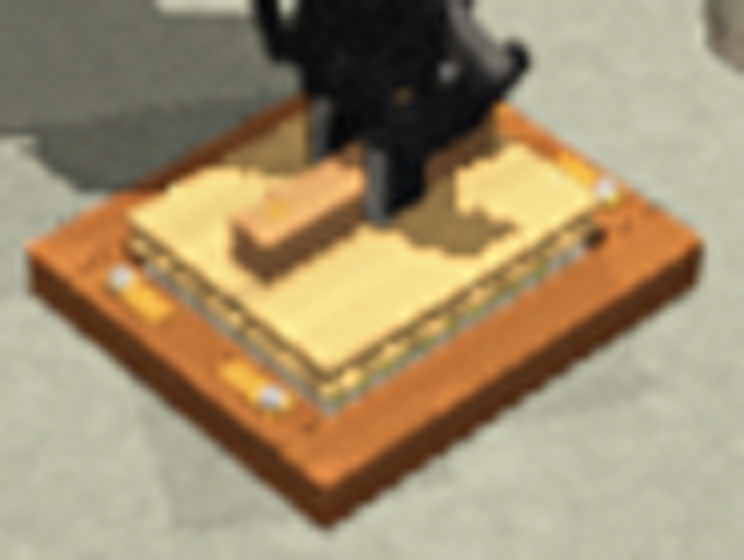

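```bash
python3 - <<'E'
from h import *
from scipy.optimize import least_squares
s=load('side')
def P(c,a,hx,hy,z):
    X=np.array([np.cos(a),np.sin(a)]);Y=np.array([-X[1],X[0]]);c=np.array(c)
    return [np.r_[c+i*hx*X+j*hy*Y,z] for i,j in((-1,1),(-1,-1),(1,-1),(1,1))]
cr=lambda P:(proj(s,P)-[285,190]+.5)*8-.5
fo=np.array([(28,248),(325,490),(704,243)])
r=least_squares(lambda p:(cr(P(p[:2],p[2],.093,.08,.024))[:3]-fo).ravel(),[.53,-.026,.228]);F=r.x
print('frame',r.x.round(4),np.degrees(r.x[2]).round(2),'res',r.fun.round(1))
bo=np.array([(128,215),(331,379),(604,208)])
for z in(.0413,.0423,.0433):
    r=least_squares(lambda p:(cr(P(p[:2],p[2],.066,.053,z))[:3]-bo).ravel(),[.53,-.026,.228])
    d=r.x[:2]-F[:2];print('back',z,r.x.round(4),np.degrees(r.x[2]).round(2),'res',r.fun.round(1),'diff mm',(d*1000).round(2))
f=s['frame'][190:260,285:378,::-1];im=cv2.resize(f,None,fx=8,fy=8,interpolation=cv2.INTER_CUBIC)
cv2.polylines(im,[cr(P(F[:2],F[2],.069,.056,.024)).round().astype(int)],True,(255,0,0),1)
cv2.polylines(im,[cr(P(F[:2],F[2],.093,.08,.024)).round().astype(int)],True,(255,0,0),1)
cv2.polylines(im,[cr(P(F[:2],F[2],.066,.053,.0423)).round().astype(int)],True,(0,0,255),1)
cv2.polylines(im,[cr(P(F[:2],F[2],.066,.053,.0258)).round().astype(int)],True,(0,0,255),1)
cv2.imwrite('pics/m3.png',im)
E
```

```text
frame [ 0.5306 -0.0266  0.2278] 13.05 res [-3.5 -0.5 -0.4  0.8  3.9 -1.4]
back 0.0413 [ 0.5296 -0.0285  0.2181] 12.5 res [ 1.2  3.4 -2.5 -2.   1.5 -1.2] diff mm [-1.05 -1.94]
back 0.0423 [ 0.529  -0.0295  0.2182] 12.5 res [ 0.9  3.3 -2.5 -1.9  1.8 -1.4] diff mm [-1.6  -2.88]
back 0.0433 [ 0.5285 -0.0304  0.2183] 12.51 res [ 0.6  3.3 -2.6 -1.8  2.1 -1.5] diff mm [-2.15 -3.81]
```

View pics/m3.png

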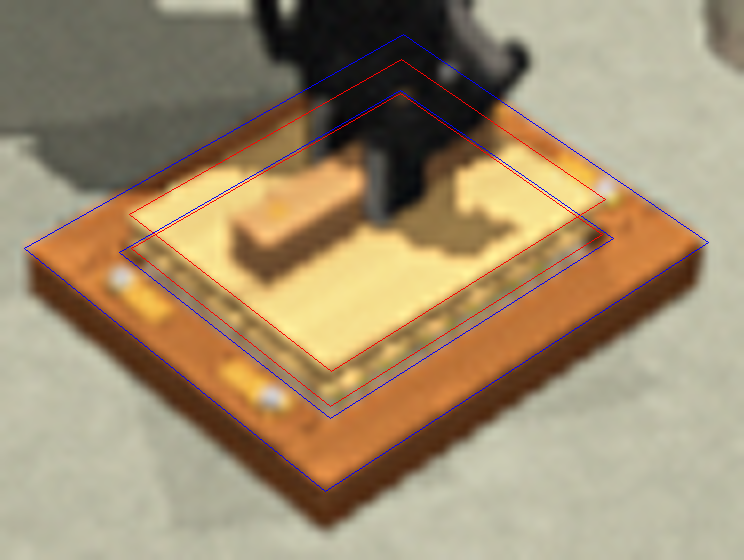

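```bash
python3 - <<'E'
from h import *
s=load('side');D=s['depth']
def reg(n,poly):
    m=np.zeros(D.shape,np.uint8);cv2.fillPoly(m,[np.array([(285+x/8,190+y/8) for x,y in poly]).round().astype(int)],1)
    v,u=np.nonzero((m>0)&(D>0));Q=np.array([atd(s,a,b) for a,b in zip(u,v)]);A=np.c_[Q[:,:2]-Q[:,:2].mean(0),np.ones(len(Q))];c,*_=np.linalg.lstsq(A,Q[:,2],rcond=None)
    print(n,len(Q),'z mean',Q[:,2].mean().round(4),'sd',(Q[:,2]-A@c).std().round(4),'slope',c[:2].round(3))
reg('ply near',[(290,300),(335,350),(560,210),(480,250),(390,265),(340,250)])
reg('ply near2',[(285,300),(335,350),(400,300),(350,270)])
reg('rail front right',[(345,435),(350,470),(660,260),(630,240)])
reg('rail front left',[(60,250),(300,440),(300,430),(110,260)])
reg('bench',[(400,530),(600,400),(720,400),(720,540),(400,540)])
E
```

```text
ply near 189 z mean 0.0418 sd 0.0014 slope [-0.003 -0.021]
ply near2 84 z mean 0.0417 sd 0.0013 slope [-0.032 -0.051]
rail front right 239 z mean 0.0236 sd 0.0021 slope [-0.017  0.097]
rail front left 110 z mean 0.0258 sd 0.0022 slope [-0.046 -0.016]
bench 570 z mean 0.0002 sd 0.0015 slope [-0.004 -0.003]
```

```bash
cat > fit.py <<'E'
from h import *
from scipy.optimize import least_squares
from scipy.ndimage import map_coordinates,gaussian_filter
def P(c,a,hx,hy,z):
    X=np.array([np.cos(a),np.sin(a)]);Y=np.array([-X[1],X[0]]);c=np.array(c)
    return [np.r_[c+i*hx*X+j*hy*Y,z] for i,j in((-1,1),(-1,-1),(1,-1),(1,1))]
def edgefit(s,p0,hx,hy,z,rng=1.8,lo=.08,hi=.92):
    g=gaussian_filter(s['frame'][...,:2].astype(float).sum(2),.5);p=np.array(p0,float)
    for it in range(4):
        C=np.array(P(p[:2],p[2],hx,hy,z));obs=[];tt=[]
        for k,(a,b) in enumerate(((0,1),(1,2))):
            for t in np.linspace(lo,hi,40):
                w=C[a]+(C[b]-C[a])*t;q=proj(s,[w,w+(C[b]-C[a])*.02]);d=q[1]-q[0];d/=np.linalg.norm(d);n=np.array([-d[1],d[0]]);
                if n[1]<0:n=-n
                o=np.linspace(-rng,rng,37);pt=q[0][:,None]+n[:,None]*o
                pr=map_coordinates(g,[pt[1],pt[0]],order=3);gr=np.gradient(pr)
                i=int(np.argmin(gr[1:-1]))+1
                if -gr[i]<3: continue
                y0,y1,y2=gr[i-1:i+2];sub=.5*(y0-y2)/(y0-2*y1+y2+1e-9)
                obs.append(q[0]+n*(o[i]+np.clip(sub,-1,1)*(o[1]-o[0])));tt.append((k,t,n))
        obs=np.array(obs)
        def res(p):
            C=np.array(P(p[:2],p[2],hx,hy,z));w=np.array([C[k]+(C[k+1]-C[k])*t for k,t,_ in tt])
            q=proj(s,w);N=np.array([n for *_,n in tt]);return ((q-obs)*N).sum(1)
        r=least_squares(res,p,loss='soft_l1',f_scale=.2,x_scale=[.001,.001,.01]);p=r.x
    return p,np.sqrt(np.median(res(p)**2)),len(obs)
E
python3 - <<'E'
from fit import *
s=load('side')
F,e,n=edgefit(s,[.5306,-.0266,.228],.093,.08,.024);print('frame',F.round(4),np.degrees(F[2]).round(2),e.round(3),n)
for z in(.0418,.0423):
    B,e,n=edgefit(s,[.5294,-.028,.228],.066,.053,z);d=B[:2]-F[:2];print('back',z,B.round(4),np.degrees(B[2]).round(2),e.round(3),n,'diff mm',(d*1e3).round(2))
E
```

```text
frame [ 0.5308 -0.0254  0.2308] 13.22 0.045 80
back 0.0418 [ 0.5297 -0.026   0.2302] 13.19 0.06 80 diff mm [-1.1  -0.62]
back 0.0423 [ 0.5295 -0.0265  0.2302] 13.19 0.061 80 diff mm [-1.35 -1.07]
```

The edge fit is tight (residual 0.05 px): the angles match within 0.1°, and the back is off by (-1.2,-0.85) mm. I'll correct that, then lower.

```bash
python3 - <<'E'
from h import *
st=manip.sense();M=R.from_quat(st['tool_rot']).as_matrix();print('dir',(M.T@np.array([.0012,.0008,0])*100).round(3),st['tcp_pos'])
E
python3 -m handwheel '[0.1,0,0.05,0,0,0,1, 0.1,0,0.05,0,0,0,1, 0.1,0.1,0.05,0,0,0,1, 0.1,0.2,0.05,0,0,0,1, 0.1,0.3,0.05,0,0,0,1, 0.1,0.4,0.05,0,0,0,1, 0.1,0.4,0.05,0,0,0,1]'
```

```text
dir [0.135 0.    0.051] [ 0.52941071 -0.02483376  0.06311447]
t: 13.92
tcp_pos: [0.5301, -0.0241, 0.0588]
tool_rot: [-0.702, -0.08, 0.081, 0.703]
force: [0.4, 0.3, -2.1]
finger_gap: 0.214
```

The underside is now about 2.5 mm below the rail tops with no contact force, so the back has entered the opening. Continuing down.

```bash
python3 -m handwheel '[0.03,0.1,0,0,0,0,1, 0.03,0.25,0,0,0,0,1, 0.03,0.4,0,0,0,0,1, 0.03,0.55,0,0,0,0,1, 0.03,0.7,0,0,0,0,1, 0.03,0.8,0,0,0,0,1, 0.03,0.8,0,0,0,0,1]'
```

```text
t: 14.5
tcp_pos: [0.5304, -0.024, 0.0508]
tool_rot: [-0.702, -0.08, 0.081, 0.703]
force: [0.0, -0.8, -2.8]
finger_gap: 0.209
```

```bash
python3 -m handwheel '[0,0.1,0,0,0,0,1, 0,0.2,0,0,0,0,1, 0,0.3,0,0,0,0,1, 0,0.4,0,0,0,0,1, 0,0.4,0,0,0,0,1]'; python3 - <<'E'
from fit import *
s=snap('side');cv2.imwrite('pics/n1.png',cv2.resize(s['frame'][190:260,285:378,::-1],None,fx=8,fy=8,interpolation=cv2.INTER_CUBIC))
F,e,n=edgefit(s,[.5306,-.0266,.228],.093,.08,.024);print('frame',F.round(4),np.degrees(F[2]).round(2),e.round(3),n)
E
```

```text
t: 14.92
tcp_pos: [0.5305, -0.0241, 0.0471]
tool_rot: [0.703, 0.081, -0.081, -0.702]
force: [0.1, -0.2, 0.9]
finger_gap: 0.214
frame [ 0.5308 -0.0254  0.2309] 13.23 0.032 80
```

View pics/n1.png

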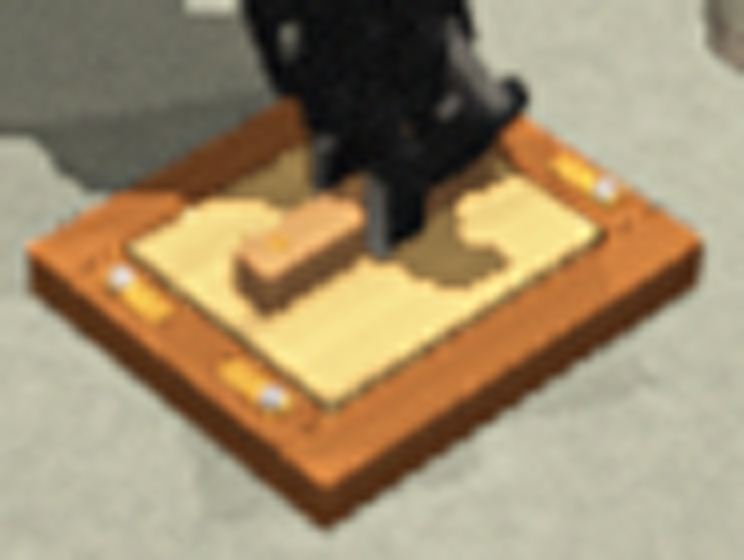

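The back is seated in the opening all round, with the near gap even from (130,255) to (330,405) to (600,240). The frame fit has not changed. Now I'll press gradually.

```bash
python3 -m handwheel '[0,0.05,0,0,0,0,1, 0,0.1,0,0,0,0,1, 0,0.15,0,0,0,0,1, 0,0.15,0,0,0,0,1, 0,0.15,0,0,0,0,1]'; python3 -m handwheel '[0,0,0,0,0,0,1,0,0,0,0,0,0,1]'
```

```text
t: 15.38
tcp_pos: [0.5306, -0.0241, 0.0459]
tool_rot: [0.703, 0.081, -0.08, -0.702]
force: [-1.6, 0.8, 4.1]
finger_gap: 0.215
t: 15.55
tcp_pos: [0.5305, -0.0241, 0.0458]
tool_rot: [0.703, 0.081, -0.08, -0.702]
force: [-0.7, -0.0, 4.7]
finger_gap: 0.214
```

```bash
python3 -m handwheel '[0,0.05,0,0,0,0,1, 0,0.1,0,0,0,0,1, 0,0.15,0,0,0,0,1, 0,0.2,0,0,0,0,1, 0,0.2,0,0,0,0,1, 0,0.2,0,0,0,0,1, 0,0.2,0,0,0,0,1]'; python3 -m handwheel '[0,0,0,0,0,0,1,0,0,0,0,0,0,1]'
```

```text
t: 16.13
tcp_pos: [0.5306, -0.0241, 0.0443]
tool_rot: [0.703, 0.081, -0.08, -0.702]
force: [-2.7, 0.9, 10.0]
finger_gap: 0.214
t: 16.3
tcp_pos: [0.5306, -0.0241, 0.0443]
tool_rot: [0.703, 0.081, -0.08, -0.702]
force: [-1.0, 0.8, 9.7]
finger_gap: 0.216
```

```bash
python3 -m handwheel '[0,0.05,0,0,0,0,1, 0,0.1,0,0,0,0,1, 0,0.1,0,0,0,0,1, 0,0.1,0,0,0,0,1, 0,0.1,0,0,0,0,1, 0,0.1,0,0,0,0,1]'; for i in 1 2 3; do python3 -m handwheel '[0,0,0,0,0,0,1,0,0,0,0,0,0,1]' | grep -E "force|pos"; done; python3 - <<'E'
from fit import *
for n in('side','top'):
  s=snap(n);cv2.imwrite('pics/z_%s.png'%n,s['frame'][...,::-1])
s=load('side');cv2.imwrite('pics/n2.png',cv2.resize(s['frame'][190:260,285:378,::-1],None,fx=8,fy=8,interpolation=cv2.INTER_CUBIC))
F,e,n=edgefit(s,[.5306,-.0266,.228],.093,.08,.024);print('frame',F.round(4),np.degrees(F[2]).round(2),e.round(3),n)
E
```

```text
t: 16.8
tcp_pos: [0.5306, -0.0241, 0.0436]
tool_rot: [0.703, 0.081, -0.08, -0.702]
force: [-1.4, 0.3, 12.8]
finger_gap: 0.213
tcp_pos: [0.5306, -0.0241, 0.0437]
force: [-2.9, 0.3, 12.6]
tcp_pos: [0.5306, -0.0241, 0.0436]
force: [-3.2, 1.2, 12.3]
tcp_pos: [0.5306, -0.0241, 0.0436]
force: [-2.3, -0.0, 13.5]
frame [ 0.5308 -0.0254  0.2309] 13.23 0.053 80
```

View pics/n2.png

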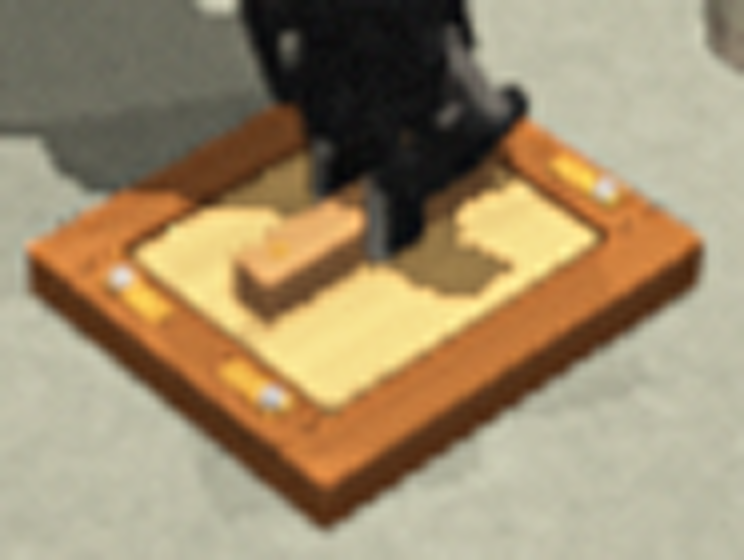

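View pics/z_side.png

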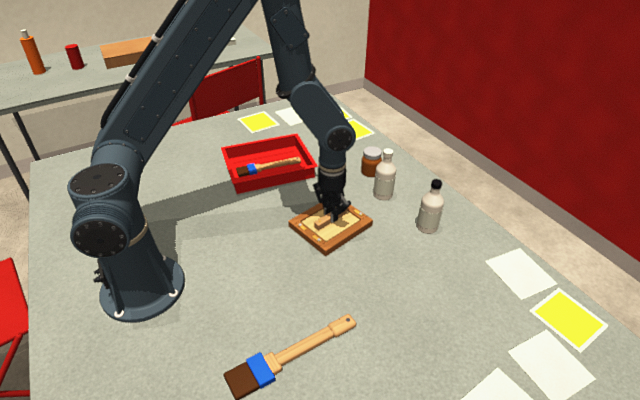

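It reads about 12.8 N down with a slight sideways load of -2.4 N in x. I'll trim both, then hold.

```bash
python3 -m handwheel '[-0.05,-0.02,0,0,0,0,1, -0.05,-0.02,0,0,0,0,1, -0.05,-0.02,0,0,0,0,1, -0.05,-0.02,0,0,0,0,1]'; for i in 1 2 3 4; do python3 -m handwheel '[0,0,0,0,0,0,1,0,0,0,0,0,0,1]' | grep -E "force|pos"; done
```

```text
t: 17.73
tcp_pos: [0.5305, -0.0241, 0.0439]
tool_rot: [0.703, 0.081, -0.08, -0.702]
force: [-2.1, 1.3, 12.3]
finger_gap: 0.21
tcp_pos: [0.5305, -0.0241, 0.0438]
force: [-1.0, 1.3, 11.9]
tcp_pos: [0.5305, -0.0241, 0.0438]
force: [-1.0, 1.1, 11.1]
tcp_pos: [0.5306, -0.0241, 0.0439]
force: [-1.8, 1.5, 11.2]
tcp_pos: [0.5305, -0.0241, 0.0438]
force: [-1.0, 0.8, 12.2]
```

That is about 11.7 N, with the sideways load reduced. I'll hold it for more than 2.5 s.

```bash
for i in 1 2 3 4 5 6 7 8; do python3 -m handwheel '[0,0,0,0,0,0,1,0,0,0,0,0,0,1,0,0,0,0,0,0,1,0,0,0,0,0,0,1,0,0,0,0,0,0,1]' | grep -E "^t|force"; done; python3 - <<'E'
from fit import *
s=snap('side');F,e,n=edgefit(s,[.5306,-.0266,.228],.093,.08,.024);print('frame',F.round(4))
cv2.imwrite('pics/n3.png',cv2.resize(s['frame'][100:260,200:460,::-1],None,fx=3,fy=3,interpolation=cv2.INTER_CUBIC))
E
```

```text
t: 18.82
tcp_pos: [0.5305, -0.0241, 0.0438]
tool_rot: [0.703, 0.081, -0.08, -0.702]
force: [-2.4, 0.8, 11.9]
t: 19.23
tcp_pos: [0.5305, -0.0241, 0.0438]
tool_rot: [0.703, 0.081, -0.08, -0.702]
force: [-1.5, 1.4, 11.6]
t: 19.65
tcp_pos: [0.5305, -0.0241, 0.0438]
tool_rot: [0.703, 0.081, -0.08, -0.702]
force: [-2.8, 1.2, 12.2]
t: 20.07
tcp_pos: [0.5305, -0.0241, 0.0438]
tool_rot: [0.703, 0.081, -0.08, -0.702]
force: [-2.1, 1.3, 11.5]
t: 20.48
tcp_pos: [0.5305, -0.0241, 0.0438]
tool_rot: [0.703, 0.081, -0.08, -0.702]
force: [-0.9, 1.5, 10.7]
t: 20.9
tcp_pos: [0.5305, -0.0241, 0.0439]
tool_rot: [0.703, 0.081, -0.08, -0.702]
force: [-2.1, 2.0, 11.4]
t: 21.32
tcp_pos: [0.5305, -0.0241, 0.0438]
tool_rot: [0.703, 0.081, -0.08, -0.702]
force: [-1.3, 1.6, 12.4]
t: 21.73
tcp_pos: [0.5305, -0.0241, 0.0438]
tool_rot: [0.703, 0.081, -0.08, -0.702]
force: [-1.4, 1.8, 11.8]
frame [ 0.5308 -0.0254  0.2307]
```

View pics/n3.png

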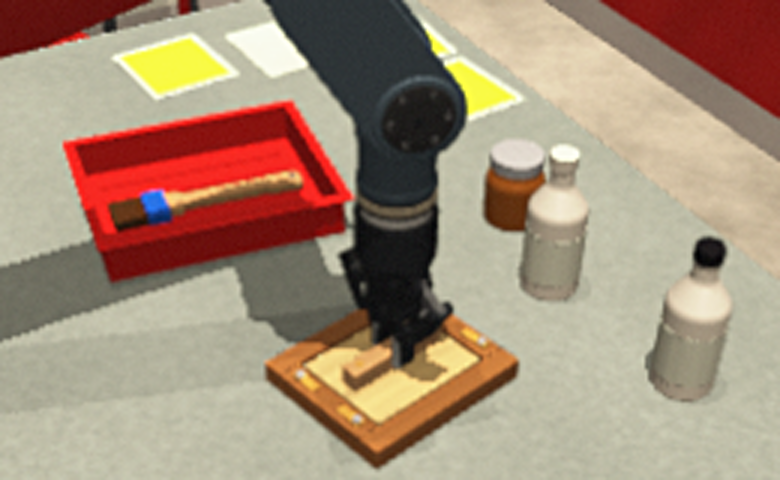

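The push is steady at about 11.7 N and has been held for more than 3 s. The brush is in the tray, and the frame, bottles and jar are where they were. Handing in.

```bash
python3 -c "
from station import manip
print(manip.sign_off())"
```

```text
the job is handed in; nothing more can be done
None
```

The brush is in the red tray, and the back is set in the frame, cork side down. I handed the job in while still gripping the back and pressing it straight down, at about 22 s of the 72 s allowed.

- **Push:** single readings ran from 10.7 to 12.4 N over the last 3 s, averaging about 11.7 N. The peak reading while settling was 13.5 N. A small sideways load of about 2 N was left; I tried to trim it out and only reduced it.
- **Plywood depth:** I did not measure how far the plywood sits below the rails. The TCP height reading suggests the pad is pressed in about 3 mm, which fits a 12 N push.
- **Frame:** its position, fitted from the side camera, stayed within about 0.1 mm from just before the back went in to the end.
- **Brush, bottles and jar:** in the last picture the brush lies flat in the tray. The bottles and jar look unmoved; I judged them by eye and did not measure them.
- **Disagreement while lining up:** the camera estimates of the back's position over the frame differed by up to 2 mm when read from hand-picked corners. A fit to the edges settled it, and the back went in without catching.

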